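# Check the corner jig with the square

### The arm

A 6-joint arm with a two-finger parallel gripper is mounted at the origin on a cart in front of the work surface, level with it; the furniture and walls round the work are solid. World frame = base frame: x ahead of the robot, y to its left, z up, the work surface at z = 0. Lengths are in mm, angles in rad, forces in N, time in s.
With the tool pointing down it reaches from about 325 to 850 mm from the base axis. Payload 15.5 kg.
Tool frame: the origin (TCP) lies midway between the tips of the shut fingers; the grasp point (between the pads) lies 19 mm behind it; z points along the fingers, y is the line along which they close (so a half turn about z gives the same grasp; the last joint's range is limited). The gripper opens to 91 mm and grips with 3 to 60 N. Pads are 32 mm wide; open, the fingers measure 118 mm over their backs; the gripper's body (76 mm by 178 mm) begins 60 mm behind the grasp point.
Start: joints at [1.216, 0.494, 1.345, -0, 1.302, -0.096], TCP at [159.946, 604.189, 213.915] pointing down, gripper open.
Joint ranges: [-2.91, 2.91], [-0.82, 2.16], [0.22, 2.67], [-1.22, 4.37], [0.12, 2.79], [-3.08, 3.08]. Speed limits (rad/s): [1.89, 1.89, 2.57, 3.01, 3.01, 3.01].

### API

Orientations are given as a rotation vector (axis times angle).
In Python, from bench import readout, eyes, ticket, spotter gives the robot as it stands.
- The arm moves only by the tool jog_arm, never from a script. Its argument "steps" is a list of rows, each a list of 5 numbers: the shift along the tool's x, y, z in cm, then the turn about the tool's z in degrees, then the gripper command: -1 is shut, 1 is fully open, values between are in proportion. In form: [[tx, ty, tz, spin, gripper], ...]. A call has exactly 5 rows; each row shifts and turns the commanded pose from where the row before left it, along the tool's axes as they then stand; what a row does not reach is not made up. A row lasts 1/10 s, in which the tool goes at most 50 mm and 8.59 degrees, less where a joint would pass 70% of its speed; a pose out of reach is approached as far as the arm can. A call is refused whole if a number of a shift passes 5 or a number of a turn 8.59, either way. A call with a gripper value outside its range is refused whole. The fingers move at their own pace and stop on an object; "newtons" is the grip in N (left out, the last holds). Time passes only in rows, so rows that do not move let the fingers close, or fill a call up. It gives the time, the measured TCP pose, the force, the opening and the grip force at its end, in the units of the state.
- readout.get_obs(): the state, without advancing time (a new reading comes with each control period).
- eyes.read_camera(name): name is "side" or "top" or "wrist"; returns a dict with "pixels" (420x560x3 uint8, red, green, blue), "mtx" (3x3 intrinsics, pixels), "D" ([k1, k2, p1, p2, k3] as OpenCV has them; the pictures are not rectified), "extrinsics" (4x4, takes a point from camera to world coordinates); the wrist camera has in their place "mount" (4x4, takes a point from camera to tool coordinates, whose origin is the TCP and whose axes are the flange's). Camera axes: x right, y down, z forward; pixel columns grow to the right and rows downward; lengths in mm; the calibration is good to about 2 mm. A picture is of the moment at which its call begins: read the wrist's pose just before it. There is no depth.
- ticket.sign_off(): hands the job in; it is judged then, once.
Trained networks look in a picture, given as the dict that the camera call returned (one of the last four; its "shot" number tells which), for a name from the list of things; names that differ only in an ending like _2 or _b are one class to them, and where a whole thing is asked for, a point or a joint stands for the part that bears it (a point fixed in the world has none). Each returns a list of dicts, best first, with "p" (0 to 1); they miss things now and then, are a little off and sometimes report something else, mostly with a low value. They report only what shows in the picture. A call takes as long as a camera call.
- spotter.look_for(thing, picture): "position" ([column, row] in pixels, amid what is visible of it).
- spotter.masks_of(thing, picture): "region" (420x560 bool, what is visible of it) and "position" ([column, row] in pixels, amid what is visible of it).
- spotter.mark_of(thing, picture): "position" ([column, row] in pixels: a listed point, or the origin of a listed thing).
The state is a dict: "t": time; "joint_positions": joint angles; "dq": joint speeds; "effort": joint torques, N m; "ee_pos": TCP position; "tcp_rot": TCP orientation; "ft_force": force on the tool from outside, world axes, zero at the start; "moment": the same for the moment, N m; "finger_gap": finger opening in mm; "grip_force": force on a finger pad.
Only numpy, scipy, OpenCV 4.12 (cv2) and the standard library are available. Lean on these libraries where they do the work, as an engineer would, in place of code of your own. Each camera call takes 0.05 s, during which the arm holds its last target. There are 200 camera calls.

### The job

Take the steel square out of its wooden tray by its handle and check the corner jig with it: with the square flat on or just above the jig's plate, press its two outer edges lightly but firmly against both jaws at once so that it sits flush with no gap, and hold it there steadily for a good second (never pressing hard). Then set the square back flat in its tray, without dropping it, and leave the other things alone.

Things in the scene. Friction and masses are not known exactly. Their poses are not given: they have to be found in the camera images.
- square: Loose steel L-shaped square, about 0.3 kg, lying flat: two legs 90 mm long, 20 mm wide, 12 mm thick. Origin on its underside below the middle of the handle, z up. Outer corner (heel) at x = y = +30 mm. One leg runs from it toward -x (outer edge at y = +30 mm), the other toward -y (outer edge at x = +30 mm); both end at -60 mm.
- square_heel (a point): the outer corner of the square, on its underside
- square_grip (a point): middle of the square's black handle, 40 mm above its underside. The handle bridges both legs diagonally: 64 mm long along the square's (1,-1), 14 mm thick along its (1,1), from 18 to 50 mm above the underside. Grasp it here from above across the 14 mm.
- jig: Corner jig fixed to the table: aluminium plate 140x140x8 mm, origin below its centre at the table, z up. On it stand two steel jaws 84 mm long, 14 mm thick and 14 mm high, their inner faces looking to -x (A) and -y (B). With the square flush, its x and y axes point as the jig's and its heel is nominally at x = y = +45 mm; the corner between the jaws is open.
- rail_a: Carrier of jaw A, axes as the jig's, origin on the plate's top at the nominal face, 45 mm from the jig's centre toward +x. The jaw is clamped in slots: its real face stands anywhere up to 3 mm to either side of this origin (along x; this pose does not show it) and does not give when pressed. The face runs from -49 to +35 mm along y.
- rail_b: Carrier of jaw B, the same toward the jig's +y: origin at the nominal face, the real face up to 3 mm to either side of it along y, not shown by this pose; it runs from -49 to +35 mm along x. Rubbing along one jaw or hard on the plate takes up part of the push, so come up to both jaws together.
- tray: Shallow wooden tray fixed to the table, 142 x 142 x 14 mm with 5 mm walls, origin below its centre at the table, z up
- tray_in (a point): centre of the tray's inner floor (5 mm above the table); the square first lies in the tray with its origin about 15 mm toward +x and +y of the tray from here, its axes roughly along the tray's
- caliper: vernier caliper lying on the table, 73 x 200 x 15 mm, bystander
- loupe: black stand loupe, 36 mm across and 36 mm high, bystander
- ref_block_1: round steel reference block, 52 mm across, 12 mm high, bystander
- hex_key_1: hex key lying flat, 24 x 77 x 4 mm, bystander
- specimen_04: mounted specimen, 30 mm disc 18 mm high, bystander
- specimen_01: mounted specimen, 30 mm disc 18 mm high, bystander
- mouse: computer mouse, 124 x 62 x 39 mm, bystander

How it is judged (in metres and radians):
On the way, in this order (a step that is already met when the one before it is completed fails the run):
1. the square is lifted out of its tray (contact force between square and tray below 0.01 N and z of square in the frame of tray_in above 0.02 m), for 0.1 s.
2. the square, heel in the corner, flat on the jig's plate or at most 5 mm above it and parallel to the jaws within 0.02 rad, presses both jaws at once with 3 to 20 N each for 1 s (contact force between square and rail_a between 3 and 20 N and contact force between square and rail_b between 3 and 20 N and angle between the x axis of square and the x axis of jig, either way round below 0.02 rad and angle between square's own z axis and vertical below 0.04 rad and x of square_heel in the frame of jig above 0.038 m and y of square_heel in the frame of jig above 0.038 m and z of square in the frame of jig below 0.013 m), for 1 s.
At the end, for the whole second after the job is handed in: the square lies at rest, flat (within 0.04 rad) on the floor of its tray (within 4 mm of it), inside the walls, released (z of square in the frame of tray_in below 0.004 m and angle between square's own z axis and vertical below 0.04 rad and x of square in the frame of tray_in between -0.06 and 0.06 m and y of square in the frame of tray_in between -0.06 and 0.06 m and contact force between square and tray above 0.5 N and contact force between the fingers and square below 0.01 N and linear speed of square below 0.02 m/s); the robot touches nothing.
It fails at once if the square presses a jaw with more than 25 N (contact force between square and rail_a above 25 N or contact force between square and rail_b above 25 N).
It fails at once if the square is dropped (moves faster than 0.6 m/s while not held) (linear speed of square above 0.6 m/s and contact force between the fingers and square below 0.05 N).
It fails at once if a bystander is moved more than 20 mm (distance of any of caliper, loupe, ref_block_1, hex_key_1, specimen_04, specimen_01, mouse from where it was at the start of the episode above 0.02 m).
It also fails if it takes over 72 s, if anything falls off the work surface, if the arm or the gripper's body presses on something with over 40 N, if the wrist force passes 120 N, or if a joint passes its speed limit or range.

## Working session

There is one attempt and no reset: what is moved stays moved. The work goes in short steps, Python scripts to look and compute and a tool call to move; the robot and the scene stay as the last step left them, time stands still between calls to the robot, and variables do not carry over. Pictures are saved under pics/ and viewed, at most 10 in all, crops included, and the job is handed in when it is done.

Besides the shell and the picture viewer there is one more tool, called after "Emit:" as name([rows], argument=value, ...), one row to a line, values as JSON. jog_arm: Moves the arm, as the interface text tells. Its arguments: {"type":"object","properties":{"steps":{"type":"array","items":{"type":"array","items":{"type":"number"}}},"newtons":{"type":"number"}},"required":["steps"]}

```bash
ls; mkdir -p pics; cat > h.py <<'E'
import numpy as np, cv2
from bench import readout, eyes, ticket, spotter
from scipy.spatial.transform import Rotation as R
def shot(name):
    s=readout.get_obs(); p=eyes.read_camera(name)
    if name=="wrist":
        T=np.eye(4);T[:3,:3]=R.from_rotvec(s["tcp_rot"]).as_matrix();T[:3,3]=s["ee_pos"]
        p["E"]=T@np.array(p["mount"])
    else: p["E"]=np.array(p["extrinsics"])
    return p
def w(p,px,z):
    u=cv2.undistortPoints(np.array(px,float).reshape(-1,1,2),np.array(p["mtx"]),np.array(p["D"]))[:,0]
    d=np.c_[u,np.ones(len(u))]@p["E"][:3,:3].T; o=p["E"][:3,3]
    return o+d*((z-o[2])/d[:,2])[:,None]
def save(p,n,k=1): cv2.imwrite(f"pics/{n}.png",cv2.resize(p["pixels"][:,:,::-1],None,fx=k,fy=k))
E
python3 - <<'E'
from h import *
np.set_printoptions(precision=1,suppress=True)
s=readout.get_obs();print(s)
Z=dict(square_heel=5,square_grip=45,jig=0,rail_a=8,rail_b=8,tray=0,tray_in=5)
ims=[]
for c in("top","side","wrist"):
    p=shot(c);ims.append(p["pixels"])
    for n,z in Z.items():
        for r in spotter.mark_of(n,p)[:2]: print(c,n,round(r["p"],2),np.array(r["position"]),w(p,r["position"],z)[0])
    if c!="wrist":
      for n in("square","caliper","loupe","mouse"):
        for r in spotter.look_for(n,p)[:1]: print(c,n,round(r["p"],2),np.array(r["position"]),w(p,r["position"],10)[0])
cv2.imwrite("pics/a.png",ims[0][:,:,::-1]);cv2.imwrite("pics/b.png",ims[2][:,:,::-1])
E
```

```text
pics
{'t': 0.0, 'joint_positions': array([ 1.2,  0.5,  1.3,  0. ,  1.3, -0.1]), 'dq': array([-0.,  0., -0.,  0.,  0.,  0.]), 'effort': array([ -0. , -87.9, -38.2,   0.1,   0.1,  -0. ]), 'ee_pos': array([159.8, 603.9, 213.4]), 'tcp_rot': array([-0.4, -3.1,  0. ]), 'ft_force': array([0.2, 0.2, 0.3]), 'moment': array([-0. , -0.1, -0. ]), 'grip_force': 0.0, 'finger_gap': 91.54304814571373}
top square_heel 0.96 [337.1 193.8] [ 535.5 -165.3    5. ]
top square_grip 0.74 [340.2 204.1] [ 501.2 -169.    45. ]
top jig 0.8 [237.4 206.6] [491.2 126.1   0. ]
top rail_a 0.54 [245.7 188.8] [543.4 102.9   8. ]
top rail_a 0.53 [229.1 192.2] [532.2 151.1   8. ]
top rail_b 0.54 [245.7 188.8] [543.4 102.9   8. ]
top rail_b 0.53 [229.1 192.2] [532.2 151.1   8. ]
top tray 0.97 [342.7 216.1] [ 470.7 -183.     0. ]
top tray_in 0.88 [340.8 215.9] [ 470.8 -176.7    5. ]
top square 0.71 [336.7 207. ] [ 496.1 -163.8   10. ]
top caliper 0.68 [116.2 246. ] [367.7 470.9  10. ]
top loupe 0.41 [282.2 243.5] [386.6  -7.5  10. ]
top mouse 0.71 [387.3 158.8] [ 642.6 -312.3   10. ]
side square_heel 0.81 [326.4 240.7] [ 539.6 -154.2    5. ]
side square_grip 0.57 [319.3 233.2] [ 501.5 -166.6   45. ]
side square_grip 0.26 [259.  239.2] [345.8 -93.2  45. ]
side jig 0.64 [259.2 216.4] [490.8 127.5   0. ]
side rail_a 0.54 [273.3 214.2] [527.3  98.2   8. ]
side rail_a 0.48 [258.9 205.5] [532.3 191.5   8. ]
side rail_b 0.54 [273.3 214.2] [527.3  98.2   8. ]
side rail_b 0.48 [258.9 205.5] [532.3 191.5   8. ]
side tray 0.75 [313.5 250.5] [ 476.7 -171.5    0. ]
side tray_in 0.66 [316.2 250.5] [ 476.5 -183.6    5. ]
side square 0.77 [319.5 239.5] [ 522.3 -143.5   10. ]
side caliper 0.73 [180.8 190.8] [382.5 490.2  10. ]
side loupe 0.71 [256. 233.] [400.8   8.6  10. ]
wrist jig 0.43 [229.9 377.5] [419.2 467.8   0. ]
```

View pics/a.png

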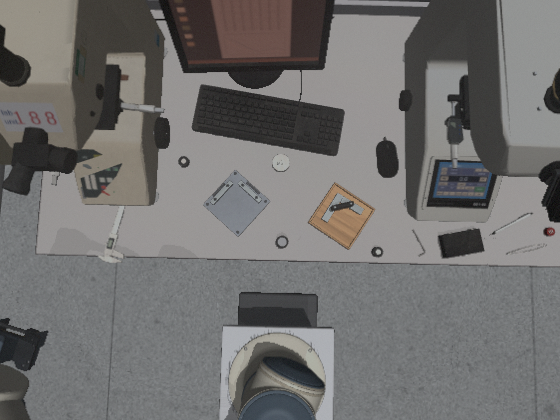

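View pics/b.png

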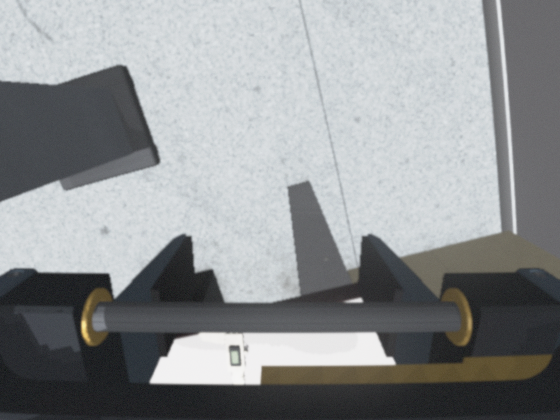

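```bash
python3 - <<'E'
from h import *
s=readout.get_obs();print(R.from_rotvec(s["tcp_rot"]).as_matrix().round(3)); p=shot("wrist");print(np.array(p["mount"]).round(2),p["mtx"])
E
```

```text
[[-0.967  0.256 -0.   ]
 [ 0.256  0.967 -0.   ]
 [ 0.    -0.    -1.   ]]
[[  -0.     -0.95   -0.3    84.49]
 [   1.     -0.     -0.      0.36]
 [  -0.     -0.3     0.95 -169.62]
 [   0.      0.      0.      1.  ]] [[340.77336346   0.         276.31457422]
 [  0.         340.77336346 208.25493501]
 [  0.           0.           1.        ]]
```

The top view shows the jig at about (237,203) with its jaw corner pointing up, and the tray at about (342,216) with the square's heel near (337,194). The wrist view only shows the floor, the gripper fingers and a strip of bench. I'll move over the jig next and look closer there.

```bash
cat >> h.py <<'E'
def plan(xyz,yaw,n,g,start=None):
    """rows to take tool to xyz mm with tool-x heading yaw deg; rounded, error fed back"""
    s=readout.get_obs()
    M=R.from_rotvec(s["tcp_rot"]).as_matrix()
    pos=np.array(s["ee_pos"],float); a=np.degrees(np.arctan2(M[1,0],M[0,0]))
    if start is not None: pos,a=np.array(start[0],float),start[1]
    tgt=np.array(xyz,float); p0=pos.copy(); a0=a; da=(yaw-a+180)%360-180
    rows=[]
    for i in range(1,n+1):
        d=(p0+(tgt-p0)*i/n-pos)/10; c,q=np.cos(np.radians(a)),np.sin(np.radians(a))
        t=np.round([d[0]*c+d[1]*q, d[0]*q-d[1]*c, -d[2]],2); sp=round(-(a0+da*i/n-a),1)
        pos=pos+10*np.array([t[0]*c+t[1]*q,t[0]*q-t[1]*c,-t[2]]); a-=sp
        rows.append([*map(float,t),float(sp),g])
    print("start",p0.round(1),round(a0,1),"end",pos.round(1),round(a,1))
    for i in range(0,n,5): print(rows[i:i+5])
E
python3 - <<'E'
from h import *
plan([480,80,214],90,15,1)
E
```

```text
start [160.  604.2 213.9] 165.2 end [480.  80. 214.] 90.0
[[-2.96, -2.83, -0.0, 5.0, 1], [-3.19, -2.57, -0.0, 5.0, 1], [-3.4, -2.27, -0.0, 5.0, 1], [-3.59, -1.97, -0.0, 5.0, 1], [-3.75, -1.65, -0.0, 5.1, 1]]
[[-3.88, -1.31, -0.0, 5.0, 1], [-3.98, -0.97, -0.0, 5.0, 1], [-4.04, -0.62, -0.0, 5.0, 1], [-4.09, -0.26, -0.0, 5.0, 1], [-4.09, 0.1, -0.01, 5.0, 1]]
[[-4.07, 0.45, 0.0, 5.0, 1], [-4.02, 0.8, 0.0, 5.0, 1], [-3.93, 1.16, 0.0, 5.0, 1], [-3.81, 1.48, 0.0, 5.1, 1], [-3.67, 1.83, 0.0, 5.0, 1]]
```

Emit:
jog_arm([
  [-2.96,-2.83,0,5.0,1],
  [-3.19,-2.57,0,5.0,1],
  [-3.4,-2.27,0,5.0,1],
  [-3.59,-1.97,0,5.0,1],
  [-3.75,-1.65,0,5.1,1],
])

```text
t: 2.15
ee_pos: [267.2, 428.1, 214.1]
tcp_rot: [1.077, 2.951, 0.001]
ft_force: [0.6, 0.5, 0.1]
finger_gap: 91.2
grip_force: 0.0
```

Emit:
jog_arm([
  [-3.88,-1.31,0,5.0,1],
  [-3.98,-0.97,0,5.0,1],
  [-4.04,-0.62,0,5.0,1],
  [-4.09,-0.26,0,5.0,1],
  [-4.09,0.1,0,5.0,1],
])

```text
t: 2.65
ee_pos: [374.0, 253.3, 214.1]
tcp_rot: [1.691, 2.647, 0.001]
ft_force: [0.8, 0.4, 0.3]
finger_gap: 91.2
grip_force: 0.0
```

Emit:
jog_arm([
  [-4.07,0.45,0.0,5.0,1],
  [-4.02,0.8,0.0,5.0,1],
  [-3.93,1.16,0.0,5.0,1],
  [-3.81,1.48,0.0,5.1,1],
  [-3.67,1.83,0.0,5.0,1],
])

```text
t: 3.15
ee_pos: [480.8, 78.3, 214.1]
tcp_rot: [2.226, 2.216, 0.001]
ft_force: [0.4, 1.3, 0.2]
finger_gap: 91.5
grip_force: 0.0
```

Emit:
jog_arm([
  [0,0,0,0,1],
  [0,0,0,0,1],
  [0,0,0,0,1],
  [0,0,0,0,1],
  [0,0,0,0,1],
])

```text
t: 3.65
ee_pos: [479.7, 80.7, 214.0]
tcp_rot: [2.22, 2.223, 0.0]
ft_force: [-0.5, -0.0, 0.2]
finger_gap: 91.1
grip_force: 0.0
```

```bash
python3 - <<'E'
from h import *
np.set_printoptions(precision=1,suppress=True)
p=shot("wrist");s=readout.get_obs();print(s["ee_pos"],s["dq"])
for n,z in dict(jig=0,rail_a=8,tray_in=5,square_grip=45,square_heel=5).items():
    for r in spotter.mark_of(n,p)[:3]: print(n,round(r["p"],2),np.array(r["position"]),w(p,r["position"],z)[0])
save(p,"c")
np.savez("jig.npz",px=p["pixels"],E=p["E"],mtx=p["mtx"],D=p["D"])
E
```

```text
[479.7  80.6 214. ] [-0.  0. -0. -0. -0. -0.]
jig 0.66 [297.  134.7] [502.6 131.7   0. ]
rail_a 0.93 [327.1 104.3] [533.5 164.2   8. ]
rail_a 0.61 [327.7 165.9] [536.9  98.2   8. ]
tray_in 0.75 [272.4 365.6] [ 474.5 -178.8    5. ]
tray_in 0.75 [271.6 360. ] [ 473.4 -169.2    5. ]
tray_in 0.5 [299.5 135.2] [505.1 131.6   5. ]
square_heel 0.87 [321.5 354.5] [ 541.2 -160.1    5. ]
```

View pics/c.png

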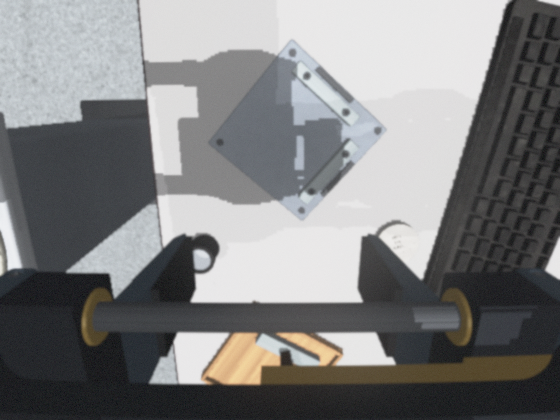

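The wrist view shows the jig plate with corners near (292,39), (385,130), (303,220) and (208,142). Both jaws lie on the right side, and the lower one is A. I'll fit the plate corners and then move to the tray.

```bash
python3 - <<'E'
from h import *
np.set_printoptions(precision=1,suppress=True)
d=np.load("jig.npz");p=dict(mtx=d["mtx"],D=d["D"],E=d["E"],pixels=d["px"])
g=cv2.cvtColor(p["pixels"],cv2.COLOR_RGB2GRAY)
c=np.array([[292,39],[385,130],[303,220],[208,142]],np.float32).reshape(-1,1,2)
c=cv2.cornerSubPix(g,c,(6,6),(-1,-1),(3,50,.01))[:,0];print(c)
q=w(p,c,8);print(q,q.mean(0))
for i in range(4):
    e=q[(i+1)%4]-q[i];print(np.linalg.norm(e),np.degrees(np.arctan2(e[1],e[0]))%90-90)
plan([495,-190,214],98,10,1)
E
```

```text
[[291.5  38. ]
 [382.9 127. ]
 [303.1 216.1]
 [206.9 142.4]]
[[495.  228.8   8. ]
 [595.1 141.    8. ]
 [510.9  39.3   8. ]
 [403.8 124.2   8. ]] [501.2 133.3   8. ]
133.19254208793467 -41.268817771211985
132.06020020866356 -39.62571242568626
136.6243828155244 -38.41795431570057
138.80209760185514 -41.05255831480219
start [480.   80.1 214. ] 90.0 end [ 495. -190.  214.] 98.0
[[-2.7, 0.15, -0.0, -0.8, 1], [-2.7, 0.11, -0.0, -0.8, 1], [-2.71, 0.08, -0.0, -0.8, 1], [-2.7, 0.04, -0.0, -0.8, 1], [-2.71, -0.0, -0.0, -0.8, 1]]
[[-2.7, -0.04, -0.0, -0.8, 1], [-2.71, -0.08, -0.0, -0.8, 1], [-2.7, -0.11, -0.0, -0.8, 1], [-2.7, -0.15, -0.0, -0.8, 1], [-2.7, -0.19, -0.0, -0.8, 1]]
```

Emit:
jog_arm([
  [-0.4,0.5,2.0,0,1],
  [-0.4,0.5,2.0,0,1],
  [-0.4,0.5,2.0,0,1],
  [-0.4,0.5,2.0,0,1],
  [0,0,0,0,1],
])

```text
t: 4.45
ee_pos: [499.2, 63.6, 132.0]
tcp_rot: [-2.221, -2.219, 0.004]
ft_force: [0.3, 0.3, 0.8]
finger_gap: 91.6
grip_force: 0.0
```

Emit:
jog_arm([
  [0,0,0,0,1],
  [0,0,0,0,1],
  [0,0,0,0,1],
  [0,0,0,0,1],
  [0,0,0,0,1],
])

```text
t: 4.95
ee_pos: [500.1, 64.1, 134.3]
tcp_rot: [2.222, 2.221, 0.001]
ft_force: [0.2, -1.2, -0.5]
finger_gap: 91.3
grip_force: 0.0
```

```bash
python3 - <<'E'
from h import *
np.set_printoptions(precision=1,suppress=True)
p=shot("wrist");s=readout.get_obs();print(s["ee_pos"],s["dq"])
for n,z in dict(jig=0,rail_a=8).items():
    for r in spotter.mark_of(n,p)[:3]: print(n,round(r["p"],2),np.array(r["position"]),w(p,r["position"],z)[0])
m=spotter.masks_of("jig",p)[0];print(m["p"],m["region"].sum())
c=max(cv2.findContours(m["region"].astype(np.uint8),0,1)[0],key=len)[:,0]
q=w(p,c,8)[:,:2].astype(np.float32);print(cv2.minAreaRect(q))
save(p,"d",1.4)
np.savez("jig.npz",px=p["pixels"],E=p["E"],mtx=p["mtx"],D=p["D"],m=m["region"])
E
```

```text
[500.1  64.  134.2] [-0.  0.  0. -0. -0. -0.]
jig 0.72 [316.6  84.3] [534.4 164.1   0. ]
rail_a 0.74 [313.1  81.5] [530.6 165.9   8. ]
rail_a 0.59 [318.2 158.8] [536.8 102.1   8. ]
0.59 27444
((502.03533935546875, 130.799072265625), (140.6546630859375, 140.06060791015625), 49.236778259277344)
```

View pics/d.png

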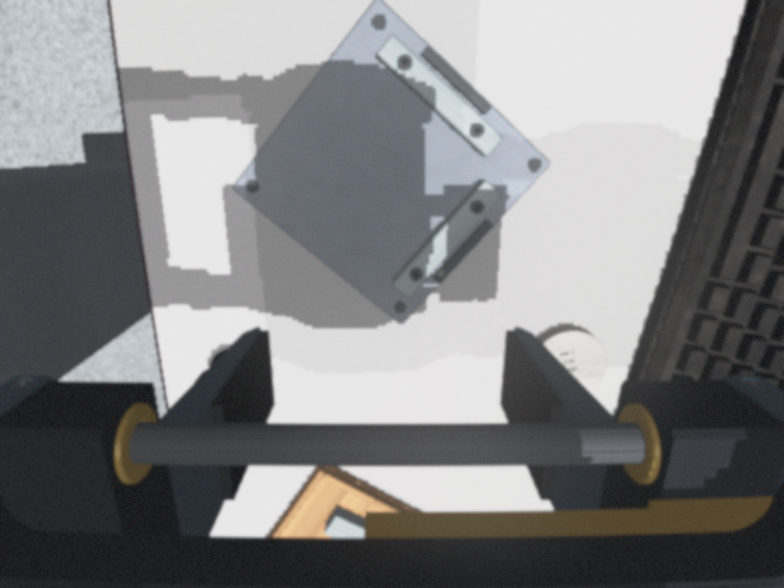

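The closer view shows the whole plate, with bolts at about (271,15), (381,117), (286,219) and (180,133) in original pixels, and both jaws on the right. I'll fit the edges numerically.

```bash
python3 - <<'E'
from h import *
np.set_printoptions(precision=2,suppress=True)
d=np.load("jig.npz");p=dict(mtx=d["mtx"],D=d["D"],E=d["E"])
b=w(p,np.array([[379,21],[534,164],[400,307],[252,186]])/1.4,9)[:,:2];print("bolts",b,b.mean(0))
for i in range(4):
    e=b[(i+1)%4]-b[i];print(np.linalg.norm(e),np.degrees(np.arctan2(e[1],e[0]))%90-90)
# edge fits: gradient along normal to predicted plate edges
g=cv2.GaussianBlur(cv2.cvtColor(d["px"],cv2.COLOR_RGB2GRAY),(0,0),1).astype(np.float32)
def proj(P):
    Ei=np.linalg.inv(p["E"]);return cv2.projectPoints(np.array(P,float),cv2.Rodrigues(Ei[:3,:3])[0],Ei[:3,3],p["mtx"],p["D"])[0][:,0]
c0=np.array([502.,130.8]);a=np.radians(-40.8);X=np.array([np.cos(a),np.sin(a)]);Y=np.array([-X[1],X[0]])
def edge(n,t,off,z,r,lim,name):
    ss=np.arange(lim[0],lim[1],1.5);oo=np.arange(-r,r+.1,.25);P=[]
    for s in ss:
        pts=[*[np.r_[c0+n*(off+o)+t*s,z] for o in oo]];px=proj(pts)
        v=cv2.remap(g,px[:,0].astype(np.float32)[None],px[:,1].astype(np.float32)[None],1)[0]
        k=np.abs(np.gradient(v));j=k[2:-2].argmax()+2
        if k[j]>1: P.append((s,off+oo[j]))
    P=np.array(P);m=np.ones(len(P),bool)
    for _ in range(8):
        f=np.polyfit(P[m,0],P[m,1],1);e=np.abs(np.polyval(f,P[:,0])-P[:,1]);m=e<max(.5,1.5*np.median(e))
    print(name,"offset %.2f slope %.2f deg  inl %d/%d"%(f[1],np.degrees(f[0]),m.sum(),len(P)))
for n,t,nm in((X,Y,"+x"),(-X,Y,"-x"),(Y,X,"+y"),(-Y,X,"-y")):
    edge(n,t,70,8,4,(-60,60),nm)
edge(X,Y,45,22,5,(-45,32),"jawA inner top");edge(Y,X,45,22,5,(-45,32),"jawB inner top")
edge(X,Y,59,22,5,(-45,32),"jawA outer top");edge(Y,X,59,22,5,(-45,32),"jawB outer top")
plan([500,-190,180],98,10,1)
E
```

```text
bolts [[496.04 215.36]
 [588.97 137.65]
 [508.86  46.7 ]
 [418.17 124.72]] [503.01 131.11]
121.133737108692 -39.90176595137168
121.20029457659913 -41.37040032725179
119.63690456210085 -40.706253765952056
119.49140078082146 -40.667882028139175
+x offset 69.22 slope 0.21 deg  inl 58/80
-x offset 69.78 slope 0.15 deg  inl 68/80
+y offset 69.80 slope 0.16 deg  inl 71/80
-y offset 69.16 slope -0.07 deg  inl 78/80
jawA inner top offset 43.08 slope -0.13 deg  inl 30/52
jawB inner top offset 45.14 slope 0.12 deg  inl 37/52
jawA outer top offset 58.00 slope 1.18 deg  inl 28/52
jawB outer top offset 59.47 slope -0.19 deg  inl 32/52
start [500.  64. 134.] 90.0 end [ 500. -190.  180.] 98.0
[[-2.54, 0.0, -0.46, -0.8, 1], [-2.54, -0.03, -0.46, -0.8, 1], [-2.54, -0.07, -0.46, -0.8, 1], [-2.54, -0.11, -0.46, -0.8, 1], [-2.53, -0.14, -0.46, -0.8, 1]]
[[-2.54, -0.18, -0.46, -0.8, 1], [-2.53, -0.21, -0.46, -0.8, 1], [-2.53, -0.24, -0.46, -0.8, 1], [-2.52, -0.29, -0.46, -0.8, 1], [-2.52, -0.31, -0.46, -0.8, 1]]
```

Emit:
jog_arm([
  [-2.54,0.0,-0.46,-0.8,1],
  [-2.54,-0.03,-0.46,-0.8,1],
  [-2.54,-0.07,-0.46,-0.8,1],
  [-2.54,-0.11,-0.46,-0.8,1],
  [-2.53,-0.14,-0.46,-0.8,1],
])

```text
t: 5.65
ee_pos: [499.9, -64.1, 157.1]
tcp_rot: [2.142, 2.298, -0.0]
ft_force: [1.0, -0.4, 0.0]
finger_gap: 91.4
grip_force: 0.0
```

Emit:
jog_arm([
  [-2.54,-0.18,-0.46,-0.8,1],
  [-2.53,-0.21,-0.46,-0.8,1],
  [-2.53,-0.24,-0.46,-0.8,1],
  [-2.52,-0.29,-0.46,-0.8,1],
  [-2.52,-0.31,-0.46,-0.8,1],
])

```text
t: 6.15
ee_pos: [499.8, -191.1, 180.1]
tcp_rot: [-2.061, -2.371, 0.0]
ft_force: [-0.1, 0.6, 0.1]
finger_gap: 91.3
grip_force: 0.0
```

Emit:
jog_arm([
  [0,0,0,0,1],
  [0,0,0,0,1],
  [0,0,0,0,1],
  [0,0,0,0,1],
  [0,0,0,0,1],
])

```text
t: 6.65
ee_pos: [500.0, -189.3, 179.8]
tcp_rot: [-2.06, -2.371, 0.0]
ft_force: [-0.6, 0.2, -0.3]
finger_gap: 91.5
grip_force: 0.0
```

```bash
python3 - <<'E'
from h import *
np.set_printoptions(precision=1,suppress=True)
p=shot("wrist");s=readout.get_obs();print(s["ee_pos"])
for n,z in dict(square_grip=45,square_heel=5,square=5,tray_in=5).items():
    for r in spotter.mark_of(n,p)[:1]: print(n,round(r["p"],2),np.array(r["position"]),w(p,r["position"],z)[0])
for n,z in dict(tray=14,square=17).items():
    m=spotter.masks_of(n,p)[0];c=max(cv2.findContours(m["region"].astype(np.uint8),0,1)[0],key=len)[:,0]
    print(n,m["p"],cv2.minAreaRect(w(p,c,z)[:,:2].astype(np.float32)))
save(p,"e",1.4)
np.savez("tray.npz",px=p["pixels"],E=p["E"],mtx=p["mtx"],D=p["D"])
E
```

```text
[ 500.  -189.4  179.9]
square_grip 0.66 [274.3 179.3] [ 495.8 -171.8   45. ]
square_heel 0.7 [319.3 167.8] [ 540.7 -162.3    5. ]
square 0.77 [279.2 171.6] [ 500.6 -171.9    5. ]
tray_in 0.95 [252.9 172.3] [ 474.  -176.4    5. ]
tray 0.76 ((472.4661865234375, -175.59454345703125), (143.07479858398438, 142.8738555908203), 57.642120361328125)
square 0.8 ((479.3796081542969, -178.99868774414062), (93.81182098388672, 91.513427734375), 61.51576614379883)
```

View pics/e.png

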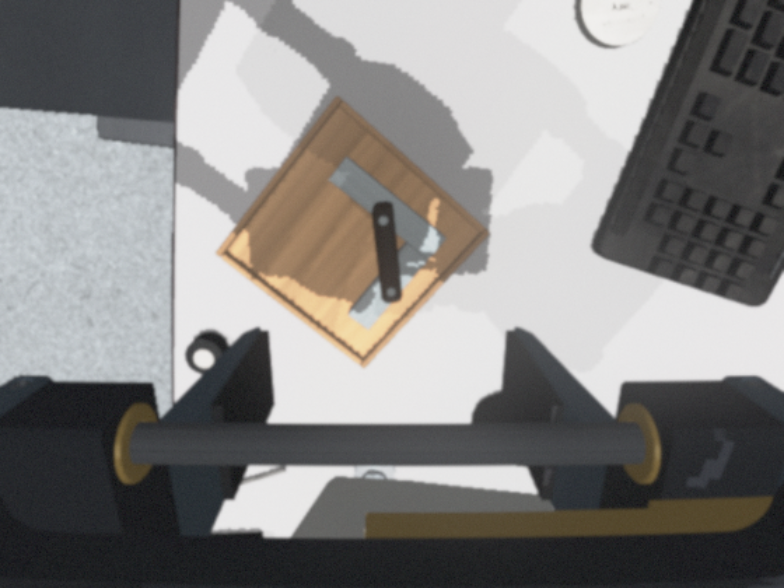

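The picture shows the tray centred at about (252,170) px with the square in it. The black handle runs from about (273,154) to (280,209). I'll get its yaw from the handle screws and the leg edges.

```bash
python3 - <<'E'
from h import *
np.set_printoptions(precision=2,suppress=True)
d=np.load("tray.npz");p=dict(mtx=d["mtx"],D=d["D"],E=d["E"])
b=w(p,np.array([[382.5,217],[391.5,292.5]])/1.4,55)[:,:2];e=b[1]-b[0];print("screws",b,b.mean(0),np.linalg.norm(e),"yaw",np.degrees(np.arctan2(e[1],e[0]))+45)
# dark handle mask
g=d["px"].max(2);m=np.zeros_like(g);m[140:220,255:295]=(g[140:220,255:295]<60)
n,l,st,ce=cv2.connectedComponentsWithStats(m);k=1+st[1:,4].argmax();c=max(cv2.findContours((l==k).astype(np.uint8),0,1)[0],key=len)[:,0]
print("handle",st[k],cv2.minAreaRect(w(p,c,50)[:,:2].astype(np.float32)))
# legs: visible end corners, top face z=17: x-leg end (outer, inner), y-leg end
q=w(p,np.array([[347,156],[329,180],[443,240],[365,328],[349,309]])/1.4,17)[:,:2];print(q)
for i,j in((0,2),(2,3)):
    e=q[j]-q[i];print(np.linalg.norm(e),np.degrees(np.arctan2(e[1],e[0])))
E
```

```text
screws [[ 491.69 -148.53]
 [ 504.11 -196.08]] [ 497.9  -172.31] 49.15125232793639 yaw -30.359403637080078
handle [267 145  16  39 310] ((493.7761535644531, -157.32492065429688), (11.24306869506836, 34.36184310913086), 13.505796432495117)
[[ 462.81 -116.67]
 [ 452.48 -134.11]
 [ 536.66 -164.25]
 [ 490.45 -238.11]
 [ 476.86 -224.82]]
87.8501386551467 -32.79567254570973
87.12286694125486 -122.03398086810321
```

```bash
python3 - <<'E'
from h import *
plan([498,-172,60],103.5,5,1,([500,-190,180],98))
plan([498,-172,26],103.5,5,1,([498,-172,60],103.5))
E
```

```text
start [ 500. -190.  180.] 98 end [ 498. -172.   60.] 103.5
[[0.36, 0.01, 2.4, -1.1, 1], [0.36, 0.02, 2.4, -1.1, 1], [0.37, 0.02, 2.4, -1.1, 1], [0.36, 0.03, 2.4, -1.1, 1], [0.36, 0.04, 2.4, -1.1, 1]]
start [ 498. -172.   60.] 103.5 end [ 498. -172.   26.] 103.5
[[0.0, 0.0, 0.68, -0.0, 1], [0.0, 0.0, 0.68, -0.0, 1], [0.0, 0.0, 0.68, -0.0, 1], [0.0, 0.0, 0.68, -0.0, 1], [0.0, 0.0, 0.68, -0.0, 1]]
```

Emit:
jog_arm([
  [0.36,0.01,2.4,-1.1,1],
  [0.36,0.02,2.4,-1.1,1],
  [0.37,0.02,2.4,-1.1,1],
  [0.36,0.03,2.4,-1.1,1],
  [0.36,0.04,2.4,-1.1,1],
])

```text
t: 7.5
ee_pos: [498.0, -171.9, 59.1]
tcp_rot: [1.945, 2.467, 0.0]
ft_force: [-0.7, -0.7, -0.0]
finger_gap: 91.2
grip_force: 0.0
```

Emit:
jog_arm([
  [0.0,0.0,0.68,0,1],
  [0.0,0.0,0.68,0,1],
  [0.0,0.0,0.68,0,1],
  [0.0,0.0,0.68,0,1],
  [0.0,0.0,0.68,0,1],
])

```text
t: 8.0
ee_pos: [498.4, -172.3, 25.9]
tcp_rot: [1.945, 2.466, 0.0]
ft_force: [-0.7, -0.5, 0.8]
finger_gap: 91.4
grip_force: 0.0
```

Emit:
jog_arm([
  [0,0,0,0,0.2],
  [0,0,0,0,-0.2],
  [0,0,0,0,-0.5],
  [0,0,0,0,-0.6],
  [0,0,0,0,-1],
], newtons=15)

```text
t: 8.5
ee_pos: [498.1, -172.1, 26.2]
tcp_rot: [1.945, 2.466, 0.0]
ft_force: [0.0, -0.5, 0.3]
finger_gap: 53.8
grip_force: 0.0
```

Emit:
jog_arm([
  [0,0,0,0,-1],
  [0,0,0,0,-1],
  [0,0,0,0,-1],
  [0,0,0,0,-1],
  [0,0,0,0,-1],
], newtons=45)

```text
t: 9.0
ee_pos: [497.9, -172.0, 25.9]
tcp_rot: [-1.945, -2.467, 0.0]
ft_force: [-0.8, 1.4, 0.3]
finger_gap: 14.2
grip_force: 0.5
```

Emit:
jog_arm([
  [0,0,0,0,-1],
  [0,0,0,0,-1],
  [0,0,0,0,-1],
  [0,0,-0.2,0,-1],
  [0,0,-0.5,0,-1],
])

```text
t: 9.5
ee_pos: [497.7, -171.8, 32.8]
tcp_rot: [-1.945, -2.466, 0.0]
ft_force: [-0.5, -0.3, -2.6]
finger_gap: 14.1
grip_force: 45.0
```

Emit:
jog_arm([
  [0,0,-1.5,0,-1],
  [0,0,-2,0,-1],
  [0,0,-2,0,-1],
  [0,0,-1.3,0,-1],
  [0,0,0,0,-1],
])

```text
t: 10.0
ee_pos: [498.9, -172.4, 102.7]
tcp_rot: [1.944, 2.464, 0.001]
ft_force: [-0.6, -0.2, -3.4]
finger_gap: 14.1
grip_force: 45.0
```

```bash
python3 - <<'E'
from h import *
np.set_printoptions(precision=2,suppress=True)
p=shot("wrist");s=readout.get_obs();print(s["ee_pos"],s["ft_force"],s["grip_force"],s["finger_gap"],s["moment"])
for n,z in dict(square_grip=21+s["ee_pos"][2]-21+19,square_heel=s["ee_pos"][2]-21).items():
    for r in spotter.mark_of(n,p)[:2]: print(n,round(r["p"],2),np.array(r["position"]),w(p,r["position"],z)[0])
save(p,"f",1.4)
np.savez("held.npz",px=p["pixels"],E=p["E"],mtx=p["mtx"],D=p["D"],pos=s["ee_pos"],rot=s["tcp_rot"])
E
```

```text
[ 498.39 -172.15  101.59] [ 0.83 -0.25 -2.86] 44.99883055686951 13.921829780426673 [-0.1   0.09 -0.03]
square_grip 0.63 [274.8 280. ] [ 498.31 -172.34  120.59]
square_heel 0.56 [349.3 250.3] [ 543.24 -163.71   80.59]
```

View pics/f.png

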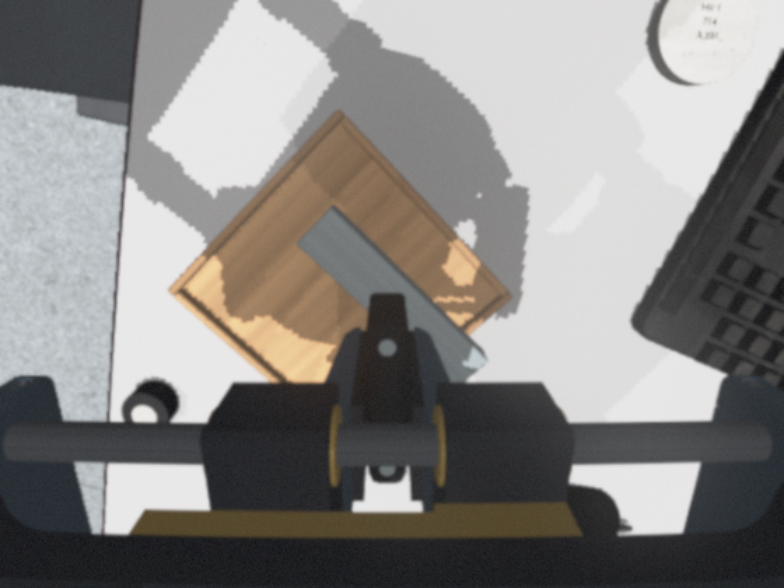

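The wrist view shows the square held level by its handle. One leg's outer edge runs from about (238,147) to (347,252) px. I'll check its alignment in the tool frame.

```bash
python3 - <<'E'
from h import *
np.set_printoptions(precision=2,suppress=True)
d=np.load("held.npz");p=dict(mtx=d["mtx"],D=d["D"],E=d["E"])
M=R.from_rotvec(d["rot"]).as_matrix();a=np.degrees(np.arctan2(M[1,0],M[0,0]));print("tool yaw",a)
zt=d["pos"][2]-21+12
g=cv2.GaussianBlur(cv2.cvtColor(d["px"],cv2.COLOR_RGB2GRAY),(0,0),1).astype(np.float32)
Ei=np.linalg.inv(p["E"])
proj=lambda P:cv2.projectPoints(np.array(P,float),cv2.Rodrigues(Ei[:3,:3])[0],Ei[:3,3],p["mtx"],p["D"])[0][:,0]
th=np.radians(a-135);X=np.array([np.cos(th),np.sin(th)]);Y=np.array([-X[1],X[0]]);c0=d["pos"][:2]
def edge(n,t,off,z,r,lim,name):
    P=[];oo=np.arange(-r,r+.1,.25)
    for s in np.arange(*lim,1.5):
        px=proj([np.r_[c0+n*(off+o)+t*s,z] for o in oo]).astype(np.float32)
        k=np.abs(np.gradient(cv2.remap(g,px[None,:,0],px[None,:,1],1)[0]));j=k[2:-2].argmax()+2
        if k[j]>1.5:P.append((s,off+oo[j]))
    P=np.array(P);m=np.ones(len(P),bool)
    for _ in range(8):
        f=np.polyfit(P[m,0],P[m,1],1);e=np.abs(np.polyval(f,P[:,0])-P[:,1]);m=e<max(.5,1.5*np.median(e))
    print(name,"offset %.2f slope %.2f deg inl %d/%d"%(f[1],np.degrees(f[0]),m.sum(),len(P)))
edge(Y,X,30,zt,4,(-55,25),"x-leg outer");edge(Y,X,10,zt,4,(-55,-15),"x-leg inner");edge(-X,Y,60,zt,5,(12,28),"x-leg end")
E
```

```text
tool yaw 103.47221582083588
x-leg outer offset 30.47 slope 1.82 deg inl 30/54
x-leg inner offset 10.93 slope 1.66 deg inl 9/15
x-leg end offset 28.75 slope 61.01 deg inl 1/1<stdin>:18: RankWarning: Polyfit may be poorly conditioned
<stdin>:18: RankWarning: Polyfit may be poorly conditioned
<stdin>:18: RankWarning: Polyfit may be poorly conditioned
<stdin>:18: RankWarning: Polyfit may be poorly conditioned
<stdin>:18: RankWarning: Polyfit may be poorly conditioned
<stdin>:18: RankWarning: Polyfit may be poorly conditioned
<stdin>:18: RankWarning: Polyfit may be poorly conditioned
<stdin>:18: RankWarning: Polyfit may be poorly conditioned
```

```bash
python3 - <<'E'
from h import *
plan([508,131,100],93.3,10,-1,([498.4,-172,101.5],103.5))
plan([508,131,36],93.3,5,-1,([508,131,100],93.3))
E
```

```text
start [ 498.4 -172.   101.5] 103.5 end [508. 131. 100.] 93.3
[[2.92, 0.8, 0.02, 1.0, -1], [2.94, 0.75, 0.01, 1.0, -1], [2.95, 0.7, 0.02, 1.1, -1], [2.96, 0.64, 0.01, 1.0, -1], [2.98, 0.59, 0.02, 1.0, -1]]
[[2.98, 0.54, 0.01, 1.0, -1], [2.99, 0.48, 0.02, 1.0, -1], [3.0, 0.44, 0.01, 1.1, -1], [3.01, 0.37, 0.02, 1.0, -1], [3.02, 0.32, 0.01, 1.0, -1]]
start [508. 131. 100.] 93.3 end [508. 131.  36.] 93.3
[[0.0, 0.0, 1.28, -0.0, -1], [0.0, 0.0, 1.28, -0.0, -1], [0.0, 0.0, 1.28, -0.0, -1], [0.0, 0.0, 1.28, -0.0, -1], [0.0, 0.0, 1.28, -0.0, -1]]
```

Emit:
jog_arm([
  [2.92,0.8,0.02,1.0,-1],
  [2.94,0.75,0.01,1.0,-1],
  [2.95,0.7,0.02,1.1,-1],
  [2.96,0.64,0.01,1.0,-1],
  [2.98,0.59,0.02,1.0,-1],
])

```text
t: 10.65
ee_pos: [502.3, -19.2, 99.2]
tcp_rot: [-2.054, -2.376, 0.001]
ft_force: [0.7, -0.4, -2.5]
finger_gap: 13.8
grip_force: 45.0
```

Emit:
jog_arm([
  [2.98,0.54,0.01,1.0,-1],
  [2.99,0.48,0.02,1.0,-1],
  [3.0,0.44,0.01,1.1,-1],
  [3.01,0.37,0.02,1.0,-1],
  [3.02,0.32,0.01,1.0,-1],
])

```text
t: 11.15
ee_pos: [507.1, 132.2, 98.5]
tcp_rot: [-2.157, -2.283, 0.002]
ft_force: [0.4, 0.0, -2.4]
finger_gap: 13.8
grip_force: 45.0
```

Emit:
jog_arm([
  [0,0,0,0,-1],
  [0,0,1.6,0,-1],
  [0,0,1.6,0,-1],
  [0,0,1.6,0,-1],
  [0,0,1.6,0,-1],
])

```text
t: 11.65
ee_pos: [507.2, 130.5, 34.1]
tcp_rot: [-2.157, -2.283, 0.002]
ft_force: [0.2, -0.8, -2.7]
finger_gap: 13.9
grip_force: 45.0
```

Emit:
jog_arm([
  [0,0,0,0,-1],
  [0,0,0,0,-1],
  [0,0,0,0,-1],
  [0,0,0,0,-1],
  [0,0,0,0,-1],
])

```text
t: 12.15
ee_pos: [508.0, 131.0, 35.9]
tcp_rot: [2.157, 2.284, 0.001]
ft_force: [0.3, -0.6, -3.1]
finger_gap: 14.2
grip_force: 45.0
```

```bash
python3 - <<'E'
from h import *
np.set_printoptions(precision=2,suppress=True)
p=shot("wrist");s=readout.get_obs();print(s["ee_pos"],s["ft_force"],s["moment"])
for n,z in dict(square_heel=s["ee_pos"][2]-21).items():
    for r in spotter.mark_of(n,p)[:2]: print(n,round(r["p"],2),np.array(r["position"]),w(p,r["position"],z)[0])
cv2.imwrite("pics/g.png",cv2.resize(p["pixels"][60:330,180:480,::-1],None,fx=2.2,fy=2.2,interpolation=cv2.INTER_CUBIC))
np.savez("fit.npz",px=p["pixels"],E=p["E"],mtx=p["mtx"],D=p["D"],pos=s["ee_pos"],rot=s["tcp_rot"])
E
```

```text
[507.95 131.05  35.84] [ 0.94 -0.   -2.56] [-0.1   0.06  0.07]
square_heel 0.8 [346.5 249.8] [551.06 132.54  14.84]
```

View pics/g.png

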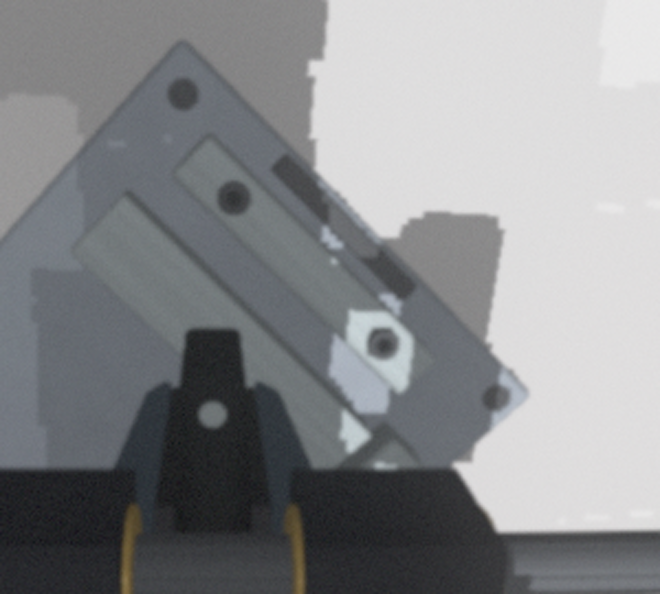

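The crop shows the leg's outer edge running from about (127,192) to (370,434), nearly parallel to jaw B's inner edge from (174,175) to (402,393). I'll measure both angles and the gap.

```bash
cat > fit.py <<'E'
from h import *
def run(f):
    d=np.load(f);p=dict(mtx=d["mtx"],D=d["D"],E=d["E"])
    g=cv2.GaussianBlur(cv2.cvtColor(d["px"],cv2.COLOR_RGB2GRAY),(0,0),.8).astype(np.float32)
    def line(a,b,z,nm,r=4):
        a,b=[np.array(v)/2.2+[180,60] for v in(a,b)];t=(b-a)/np.linalg.norm(b-a);n=np.array([-t[1],t[0]])
        P=[];oo=np.arange(-r,r+.01,.2)
        for s in np.arange(0,np.linalg.norm(b-a),1):
            q=(a+t*s+n*oo[:,None]).astype(np.float32)
            k=np.abs(np.gradient(cv2.remap(g,q[None,:,0],q[None,:,1],1)[0]));j=k[2:-2].argmax()+2
            P.append(a+t*s+n*oo[j])
        q=w(p,np.array(P),z)[:,:2]
        l=cv2.fitLine(q.astype(np.float32),cv2.DIST_HUBER,0,.01,.01)[:,0]
        m=np.abs((q-l[2:])@[-l[1],l[0]])<.8; l=cv2.fitLine(q[m].astype(np.float32),cv2.DIST_HUBER,0,.01,.01)[:,0]
        ang=(np.degrees(np.arctan2(l[1],l[0]))+90)%180-90
        print(nm,"angle %.2f"%ang,"inl",m.sum(),len(m)); return l
    return line,d
E
python3 - <<'E'
from fit import *
line,d=run("fit.npz")
zt=d["pos"][2]-9
S=line((132,197),(345,410),zt,"square outer",3)
J=line((178,179),(340,334),22,"jawB inner top",3);J2=line((178,179),(340,334),8,"jawB inner if bottom",3)
Pl=line((200,57),(310,165),8,"plate +y edge",3)
n=np.array([-J[1],J[0]]);print("gap",(S[2:]-J[2:])@n,(S[2:]-J2[2:])@n,"plate-jaw",(Pl[2:]-J[2:])@n)
E
```

```text
square outer angle -41.69 inl 135 137
jawB inner top angle -40.83 inl 97 102
jawB inner if bottom angle -40.83 inl 97 102
plate +y edge angle -40.94 inl 70 71
gap -11.97953 -10.495848 plate-jaw 24.5042
```

Emit:
jog_arm([
  [0.05,0.25,0.1,-0.3,-1],
  [0.05,0.25,0.1,-0.3,-1],
  [0.06,0.28,0.1,-0.3,-1],
  [0.05,0.28,0.1,0,-1],
  [0,0,0.1,0,-1],
])

```text
t: 12.75
ee_pos: [518.7, 133.9, 30.3]
tcp_rot: [2.139, 2.301, 0.0]
ft_force: [0.4, -0.5, -2.2]
finger_gap: 13.8
grip_force: 45.0
```

Emit:
jog_arm([
  [0,0,0,0,-1],
  [0,0,0,0,-1],
  [0,0,0,0,-1],
  [0,0,0,0,-1],
  [0,0,0,0,-1],
])

```text
t: 13.25
ee_pos: [518.1, 133.8, 30.5]
tcp_rot: [2.139, 2.301, 0.0]
ft_force: [0.3, 0.7, -4.2]
finger_gap: 13.6
grip_force: 45.0
```

```bash
cat > st.py <<'E'
from h import *
s=readout.get_obs();f=np.array(s["ft_force"]);a=np.radians(-40.83);X=np.array([np.cos(a),np.sin(a)]);Y=np.array([-X[1],X[0]])
M=R.from_rotvec(s["tcp_rot"]).as_matrix();e=np.array(s["ee_pos"])
print("yaw %.2f"%np.degrees(np.arctan2(M[1,0],M[0,0])),"tilt",M[:2,2].round(4),"pos",e.round(2),"jigxy",((e[:2]-[502,130.8])@np.c_[X,Y]).round(2),"f",f.round(2),"A %.2f B %.2f"%(-f[:2]@X,-f[:2]@Y),"mom",np.round(s["moment"],2),"t",s["t"])
E
python3 st.py
python3 - <<'E'
from h import *
s=readout.get_obs();p=shot("wrist")
np.savez("fit2.npz",px=p["pixels"],E=p["E"],mtx=p["mtx"],D=p["D"],pos=s["ee_pos"],rot=s["tcp_rot"])
cv2.imwrite("pics/h.png",cv2.resize(p["pixels"][60:330,180:480,::-1],None,fx=2.2,fy=2.2,interpolation=cv2.INTER_CUBIC))
E
```

```text
yaw 94.17 tilt [ 0. -0.] pos [518.12 133.83  30.46] jigxy [10.21 12.83] f [ 0.32  0.69 -4.16] A 0.21 B -0.73 mom [-0.14  0.05 -0.01] t 13.25
```

View pics/h.png

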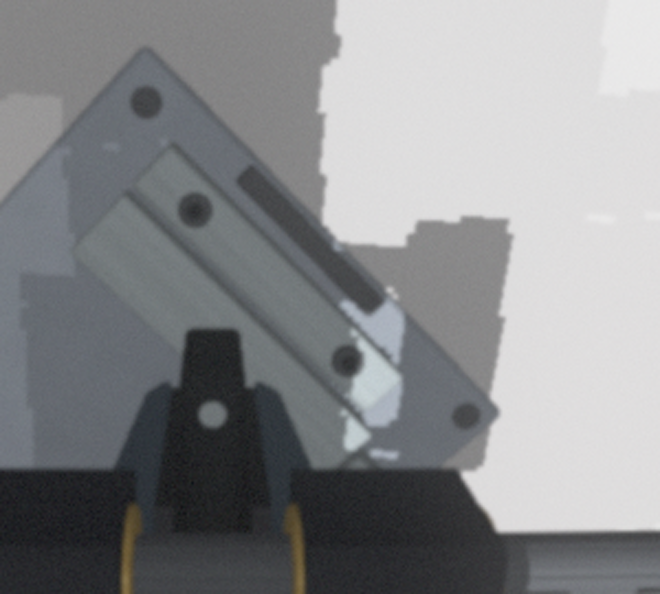

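The crop shows the square parallel to jaw B with roughly 3 mm of gap. I'll creep in diagonally and watch the forces.

Emit:
jog_arm([
  [0,0.05,0,0,-1],
  [0,0.05,0,0,-1],
  [0,0.04,0,0,-1],
  [0,0,0,0,-1],
  [0,0,0,0,-1],
])

```text
t: 13.8
ee_pos: [519.6, 133.9, 30.4]
tcp_rot: [2.139, 2.301, 0.0]
ft_force: [-0.1, -0.3, -2.5]
finger_gap: 14.0
grip_force: 45.0
```

```bash
python3 st.py
```

```text
yaw 94.17 tilt [0. 0.] pos [519.57 133.92  30.41] jigxy [11.26 13.85] f [-0.12 -0.28 -2.5 ] A -0.10 B 0.29 mom [-0.    0.07  0.01] t 13.8
```

Emit:
jog_arm([
  [0,0.04,0,0,-1],
  [0,0.03,0,0,-1],
  [0,0,0,0,-1],
  [0,0,0,0,-1],
  [0,0,0,0,-1],
])

```text
t: 14.3
ee_pos: [520.2, 134.0, 30.4]
tcp_rot: [2.139, 2.301, 0.0]
ft_force: [1.3, -0.3, -2.6]
finger_gap: 14.1
grip_force: 45.0
```

```bash
python3 st.py
```

```text
yaw 94.17 tilt [0. 0.] pos [520.24 133.97  30.42] jigxy [11.73 14.33] f [ 1.28 -0.29 -2.61] A -1.15 B -0.62 mom [-0.11  0.08  0.03] t 14.3
```

Emit:
jog_arm([
  [0,0.04,0,0,-1],
  [0,0.03,0,0,-1],
  [0,0,0,0,-1],
  [0,0,0,0,-1],
  [0,0,0,0,-1],
])

```text
t: 14.8
ee_pos: [520.6, 134.0, 30.3]
tcp_rot: [-2.139, -2.301, 0.001]
ft_force: [-3.2, 1.3, -1.5]
finger_gap: 14.1
grip_force: 45.0
```

```bash
python3 st.py
```

```text
yaw 94.17 tilt [-0.0006 -0.    ] pos [520.61 134.04  30.34] jigxy [11.97 14.62] f [-3.22  1.33 -1.48] A 3.31 B 1.10 mom [0.14 0.59 0.06] t 14.8
```

Emit:
jog_arm([
  [0.03,0.02,0,0,-1],
  [0.02,0.03,0,0,-1],
  [0,0,0,0,-1],
  [0,0,0,0,-1],
  [0,0,0,0,-1],
])

```text
t: 15.3
ee_pos: [521.1, 134.5, 30.3]
tcp_rot: [-2.139, -2.301, 0.001]
ft_force: [-4.6, -1.1, -2.2]
finger_gap: 13.7
grip_force: 45.0
```

```bash
python3 st.py
```

```text
yaw 94.18 tilt [-0.0006 -0.0001] pos [521.06 134.49  30.33] jigxy [12.01 15.26] f [-4.58 -1.14 -2.16] A 2.72 B 3.86 mom [-0.17  1.02  0.11] t 15.3
```

Emit:
jog_arm([
  [0.02,0.02,0,0,-1],
  [0.02,0.02,0,0,-1],
  [0,0,0,0,-1],
  [0,0,0,0,-1],
  [0,0,0,0,-1],
])

```text
t: 15.8
ee_pos: [521.1, 134.6, 30.3]
tcp_rot: [-2.138, -2.301, 0.002]
ft_force: [-6.7, -4.5, -0.1]
finger_gap: 13.7
grip_force: 45.0
```

```bash
python3 st.py
```

```text
yaw 94.19 tilt [-0.0013 -0.0007] pos [521.1  134.59  30.31] jigxy [11.97 15.36] f [-6.71 -4.45 -0.13] A 2.17 B 7.76 mom [-0.83  1.39  0.22] t 15.8
```

Emit:
jog_arm([
  [-0.02,0.02,0,0,-1],
  [-0.02,0.02,0,0,-1],
  [0,0,0,0,-1],
  [0,0,0,0,-1],
  [0,0,0,0,-1],
])

```text
t: 16.3
ee_pos: [521.2, 134.6, 30.3]
tcp_rot: [-2.138, -2.3, 0.002]
ft_force: [-8.9, -0.2, 0.6]
finger_gap: 13.9
grip_force: 45.0
```

```bash
python3 st.py
```

```text
yaw 94.19 tilt [-0.0018 -0.0002] pos [521.17 134.56  30.3 ] jigxy [12.04 15.38] f [-8.93 -0.2   0.58] A 6.62 B 5.99 mom [-0.1   1.72  0.29] t 16.3
```

Emit:
jog_arm([
  [0,0.03,0,0,-1],
  [0,0,0,0,-1],
  [0,0,0,0,-1],
  [0,0,0,0,-1],
  [0,0,0,0,-1],
])

```text
t: 16.8
ee_pos: [521.2, 134.6, 30.3]
tcp_rot: [-2.138, -2.3, 0.003]
ft_force: [-10.0, 0.1, 3.1]
finger_gap: 13.9
grip_force: 45.0
```

```bash
python3 st.py
```

```text
yaw 94.19 tilt [-0.0024 -0.0003] pos [521.15 134.57  30.29] jigxy [12.03 15.37] f [-10.     0.15   3.08] A 7.66 B 6.42 mom [-0.05  1.95  0.27] t 16.8
```

Emit:
jog_arm([
  [0,0,0,0,-1],
  [0,0,0,0,-1],
  [0,0,0,0,-1],
  [0,0,0,0,-1],
  [0,0,0,0,-1],
])

```text
t: 17.3
ee_pos: [521.1, 134.6, 30.3]
tcp_rot: [-2.138, -2.3, 0.003]
ft_force: [-10.0, 0.5, 1.7]
finger_gap: 13.8
grip_force: 45.0
```

Emit:
jog_arm([
  [0,0,0,0,-1],
  [0,0,0,0,-1],
  [0,0,0,0,-1],
  [0,0,0,0,-1],
  [0,0,0,0,-1],
])

```text
t: 17.8
ee_pos: [521.2, 134.6, 30.3]
tcp_rot: [-2.138, -2.3, 0.003]
ft_force: [-10.4, -0.5, 1.5]
finger_gap: 14.0
grip_force: 45.0
```

```bash
python3 st.py
python3 - <<'E'
from fit import *
s=readout.get_obs();p=shot("wrist")
np.savez("fit3.npz",px=p["pixels"],E=p["E"],mtx=p["mtx"],D=p["D"],pos=s["ee_pos"],rot=s["tcp_rot"])
cv2.imwrite("pics/i.png",cv2.resize(p["pixels"][60:330,180:480,::-1],None,fx=2.2,fy=2.2,interpolation=cv2.INTER_CUBIC))
E
```

```text
yaw 94.19 tilt [-0.0023 -0.0003] pos [521.18 134.57  30.29] jigxy [12.05 15.39] f [-10.45  -0.46   1.52] A 7.60 B 7.18 mom [-0.17  1.91  0.25] t 17.8
```

View pics/i.png

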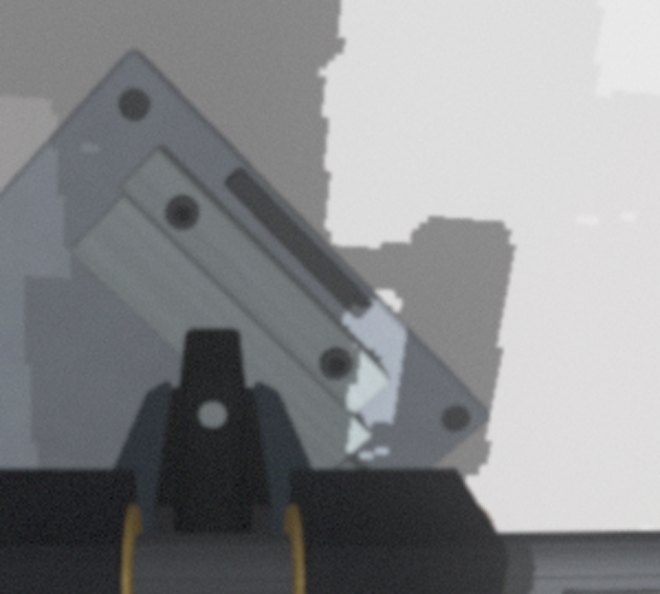

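The crop shows the square flush along jaw B with no visible gap, at roughly 7 N on each jaw. I'll press slightly more and hold again for margin.

Emit:
jog_arm([
  [-0.01,0.03,0,0,-1],
  [0,0.02,0,0,-1],
  [0,0,0,0,-1],
  [0,0,0,0,-1],
  [0,0,0,0,-1],
])

```text
t: 18.35
ee_pos: [521.2, 134.6, 30.3]
tcp_rot: [-2.137, -2.3, 0.004]
ft_force: [-11.8, 1.5, 3.8]
finger_gap: 13.5
grip_force: 45.0
```

Emit:
jog_arm([
  [0,0,0,0,-1],
  [0,0,0,0,-1],
  [0,0,0,0,-1],
  [0,0,0,0,-1],
  [0,0,0,0,-1],
])

```text
t: 18.85
ee_pos: [521.2, 134.5, 30.3]
tcp_rot: [-2.137, -2.3, 0.004]
ft_force: [-11.9, 1.4, 5.2]
finger_gap: 13.8
grip_force: 45.0
```

Emit:
jog_arm([
  [0,0,0,0,-1],
  [0,0,0,0,-1],
  [0,0,0,0,-1],
  [0,0,0,0,-1],
  [0,0,0,0,-1],
])

```text
t: 19.35
ee_pos: [521.2, 134.5, 30.2]
tcp_rot: [-2.137, -2.299, 0.004]
ft_force: [-12.4, 2.1, 4.4]
finger_gap: 13.7
grip_force: 45.0
```

Emit:
jog_arm([
  [0,0,0,0,-1],
  [0,0,0,0,-1],
  [0,0,0,0,-1],
  [0,0,0,0,-1],
  [0,0,0,0,-1],
])

```text
t: 19.85
ee_pos: [521.2, 134.5, 30.2]
tcp_rot: [-2.137, -2.3, 0.004]
ft_force: [-11.6, 1.5, 4.4]
finger_gap: 13.7
grip_force: 45.0
```

```bash
python3 st.py; python3 - <<'E'
from fit import *
line,d=run("fit3.npz")
S=line((132,200),(330,390),d["pos"][2]-9,"square outer",2)
Pl=line((165,80),(230,140),8,"plate +y edge",3)
E
```

```text
yaw 94.19 tilt [-0.0032 -0.0003] pos [521.17 134.54  30.25] jigxy [12.06 15.37] f [-11.62   1.55   4.35] A 9.80 B 6.43 mom [0.02 2.35 0.25] t 19.85
square outer angle -40.45 inl 114 125
plate +y edge angle -40.90 inl 41 41
```

Emit:
jog_arm([
  [0.02,0.02,0,0,-1],
  [0.02,0.02,0,0,-1],
  [0,0,0,0,-1],
  [0,0,0,0,-1],
  [0,0,0,0,-1],
])

```text
t: 20.35
ee_pos: [521.2, 134.6, 30.2]
tcp_rot: [-2.137, -2.3, 0.005]
ft_force: [-13.2, -3.0, 6.9]
finger_gap: 13.9
grip_force: 45.0
```

Emit:
jog_arm([
  [0,0,0,0,-1],
  [0,0,0,0,-1],
  [0,0,0,0,-1],
  [0,0,0,0,-1],
  [0,0,0,0,-1],
])

```text
t: 20.85
ee_pos: [521.2, 134.6, 30.2]
tcp_rot: [-2.137, -2.299, 0.005]
ft_force: [-13.4, -3.6, 6.5]
finger_gap: 13.9
grip_force: 45.0
```

Emit:
jog_arm([
  [0,0,0,0,-1],
  [0,0,0,0,-1],
  [0,0,0,0,-1],
  [0,0,0,0,-1],
  [0,0,0,0,-1],
])

```text
t: 21.35
ee_pos: [521.2, 134.6, 30.2]
tcp_rot: [-2.137, -2.3, 0.005]
ft_force: [-13.5, -3.2, 5.1]
finger_gap: 13.6
grip_force: 45.0
```

```bash
python3 st.py
```

```text
yaw 94.19 tilt [-0.0039 -0.0008] pos [521.21 134.58  30.2 ] jigxy [12.07 15.42] f [-13.55  -3.25   5.05] A 8.13 B 11.31 mom [-0.69  2.6   0.28] t 21.35
```

Emit:
jog_arm([
  [0,-0.1,0,0,-1],
  [0,-0.3,0,0,-1],
  [0,-0.4,0,0,-1],
  [0,-0.4,0,0,-1],
  [0,0,-0.5,0,-1],
])

```text
t: 21.85
ee_pos: [510.7, 134.1, 35.2]
tcp_rot: [-2.139, -2.3, 0.001]
ft_force: [-0.3, -0.5, -3.4]
finger_gap: 13.7
grip_force: 45.0
```

Emit:
jog_arm([
  [0,0,-1.5,0,-1],
  [0,0,-2,0,-1],
  [0,0,-2,0,-1],
  [0,0,-1,0,-1],
  [0,0,0,0,-1],
])

```text
t: 22.35
ee_pos: [512.3, 134.3, 101.7]
tcp_rot: [2.138, 2.3, 0.003]
ft_force: [-0.3, 0.3, -2.9]
finger_gap: 13.8
grip_force: 45.0
```

Emit:
jog_arm([
  [0,0,0,0,-1],
  [0,0,0,0,-1],
  [0,0,0,0,-1],
  [0,0,0,0,-1],
  [0,0,0,0,-1],
])

```text
t: 22.85
ee_pos: [511.3, 134.1, 100.1]
tcp_rot: [-2.139, -2.301, 0.001]
ft_force: [-0.1, 0.4, -2.6]
finger_gap: 14.1
grip_force: 45.0
```

```bash
python3 st.py; python3 - <<'E'
from h import *
plan([498,-172,100],103.5,10,-1)
E
```

```text
yaw 94.17 tilt [-0.0005 -0.0001] pos [511.29 134.13 100.1 ] jigxy [4.86 8.59] f [-0.09  0.45 -2.61] A 0.36 B -0.28 mom [-0.07  0.03 -0.02] t 22.85
start [511.3 134.1 100.1] 94.2 end [ 498. -172.  100.] 103.5
[[-3.04, -0.36, 0.0, -0.9, -1], [-3.04, -0.4, 0.0, -1.0, -1], [-3.03, -0.45, 0.0, -0.9, -1], [-3.02, -0.51, 0.0, -0.9, -1], [-3.02, -0.55, 0.01, -1.0, -1]]
[[-3.0, -0.6, -0.0, -0.9, -1], [-3.0, -0.65, -0.0, -0.9, -1], [-2.98, -0.7, -0.0, -1.0, -1], [-2.97, -0.75, -0.0, -0.9, -1], [-2.96, -0.8, 0.0, -0.9, -1]]
```

Emit:
jog_arm([
  [-3.04,-0.36,0.0,-0.9,-1],
  [-3.04,-0.4,0.0,-1.0,-1],
  [-3.03,-0.45,0.0,-0.9,-1],
  [-3.02,-0.51,0.0,-0.9,-1],
  [-3.02,-0.55,0,-1.0,-1],
])

```text
t: 23.35
ee_pos: [504.6, -20.1, 100.4]
tcp_rot: [-2.042, -2.387, -0.0]
ft_force: [0.9, 0.2, -2.4]
finger_gap: 13.6
grip_force: 45.0
```

Emit:
jog_arm([
  [-3.0,-0.6,0,-0.9,-1],
  [-3.0,-0.65,0,-0.9,-1],
  [-2.98,-0.7,0,-1.0,-1],
  [-2.97,-0.75,0,-0.9,-1],
  [-2.96,-0.8,0.0,-0.9,-1],
])

```text
t: 23.85
ee_pos: [497.9, -173.3, 100.3]
tcp_rot: [-1.945, -2.467, -0.0]
ft_force: [0.9, -0.5, -3.1]
finger_gap: 13.8
grip_force: 45.0
```

Emit:
jog_arm([
  [0,0,0,0,-1],
  [0,0,0,0,-1],
  [0,0,2,0,-1],
  [0,0,2,0,-1],
  [0,0,2,0,-1],
])

```text
t: 24.35
ee_pos: [498.1, -171.0, 39.9]
tcp_rot: [1.944, 2.467, 0.0]
ft_force: [0.7, -0.1, -2.5]
finger_gap: 13.7
grip_force: 45.0
```

Emit:
jog_arm([
  [0,0,0.6,0,-1],
  [0,0,0.4,0,-1],
  [0,0,0.2,0,-1],
  [0,0,0,0,-1],
  [0,0,0,0,-1],
])

```text
t: 24.85
ee_pos: [498.4, -172.1, 29.0]
tcp_rot: [1.945, 2.466, 0.0]
ft_force: [0.4, -0.0, -2.4]
finger_gap: 13.7
grip_force: 45.0
```

```bash
python3 st.py
```

```text
yaw 103.47 tilt [ 0.0009 -0.0004] pos [ 498.42 -172.1    29.02] jigxy [ 195.33 -231.53] f [ 0.41 -0.01 -2.42] A -0.32 B -0.26 mom [-0.08 -0.03 -0.01] t 24.85
```

Emit:
jog_arm([
  [0,0,0.1,0,-1],
  [0,0,0.1,0,-1],
  [0,0,0,0,-1],
  [0,0,0,0,-1],
  [0,0,0,0,-1],
])

```text
t: 25.35
ee_pos: [498.1, -172.0, 26.4]
tcp_rot: [-1.946, -2.467, 0.0]
ft_force: [0.1, 0.0, -2.2]
finger_gap: 13.7
grip_force: 45.0
```

Emit:
jog_arm([
  [0,0,0.05,0,-1],
  [0,0,0,0,-1],
  [0,0,0,0,-1],
  [0,0,0,0,-1],
  [0,0,0,0,-1],
])

```text
t: 25.85
ee_pos: [498.1, -172.0, 25.9]
tcp_rot: [1.946, 2.467, 0.0]
ft_force: [0.0, 1.1, -2.8]
finger_gap: 13.4
grip_force: 45.0
```

Nearly touching the floor; a little more.

Emit:
jog_arm([
  [0,0,0.05,0,-1],
  [0,0,0,0,-1],
  [0,0,0,0,-1],
  [0,0,0,0,-1],
  [0,0,0,0,-1],
])

```text
t: 26.35
ee_pos: [498.1, -172.0, 25.9]
tcp_rot: [1.945, 2.467, 0.0]
ft_force: [-2.1, 0.5, 10.3]
finger_gap: 13.6
grip_force: 45.0
```

Emit:
jog_arm([
  [0,0,0.03,0,-1],
  [0,0,0,0,-1],
  [0,0,0,0,-1],
  [0,0,0,0,-1],
  [0,0,0,0,-1],
])

```text
t: 26.85
ee_pos: [498.1, -172.0, 25.9]
tcp_rot: [1.945, 2.466, 0.0]
ft_force: [-5.3, 1.8, 17.4]
finger_gap: 13.8
grip_force: 45.0
```

On the floor. I'll ease the pressure, open the gripper and retreat.

Emit:
jog_arm([
  [0,0,-0.07,0,-1],
  [0,0,0,0,-1],
  [0,0,0,0,-0.5],
  [0,0,0,0,0],
  [0,0,0,0,0.5],
], newtons=10)

```text
t: 27.35
ee_pos: [498.1, -172.0, 25.8]
tcp_rot: [1.946, 2.467, 0.0]
ft_force: [-1.1, 0.4, 0.2]
finger_gap: 34.9
grip_force: 0.0
```

Emit:
jog_arm([
  [0,0,0,0,1],
  [0,0,0,0,1],
  [0,0,0,0,1],
  [0,0,0,0,1],
  [0,0,0,0,1],
])

```text
t: 27.85
ee_pos: [498.1, -172.0, 25.8]
tcp_rot: [1.945, 2.467, -0.0]
ft_force: [-0.3, 0.0, -0.5]
finger_gap: 75.1
grip_force: 0.0
```

Emit:
jog_arm([
  [0,0,-0.5,0,1],
  [0,0,-2,0,1],
  [0,0,-3,0,1],
  [0,0,-3,0,1],
  [0,0,-3,0,1],
])

```text
t: 28.35
ee_pos: [497.9, -171.9, 142.3]
tcp_rot: [-1.945, -2.467, 0.0]
ft_force: [0.2, -0.9, 0.2]
finger_gap: 90.8
grip_force: 0.0
```

Emit:
jog_arm([
  [0,0,-1,0,1],
  [0,0,0,0,1],
  [0,0,0,0,1],
  [0,0,0,0,1],
  [0,0,0,0,1],
])

```text
t: 28.85
ee_pos: [497.6, -171.8, 149.8]
tcp_rot: [-1.944, -2.465, 0.001]
ft_force: [1.1, 0.3, 0.3]
finger_gap: 90.8
grip_force: 0.0
```

```bash
python3 - <<'E'
from h import *
p=shot("wrist");save(p,"j",1.4)
E
```

```text
(no output)
```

View pics/j.png

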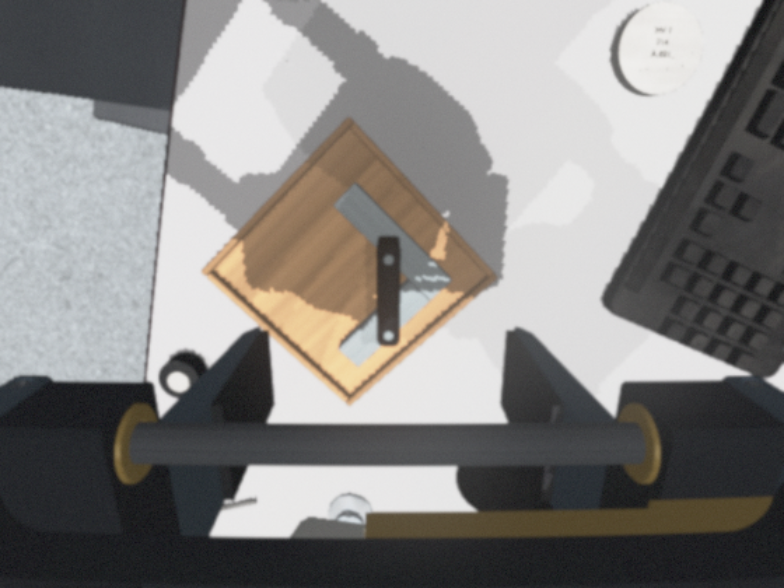

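The picture shows the square flat in its tray with its handle at about (277,207) px. The gripper is clear and the neighbouring things look undisturbed, so I'm handing in.

```bash
python3 -c "
from bench import ticket
print(ticket.sign_off())"
```

```text
the job is handed in; nothing more can be done
None
```

The job is handed in, with no verdict returned: by the wrist force readings, the square was held against both jaws at about 7–8 N for over a second (up to about 11 N later), then set back flat in its tray and released at about 29 s, with nothing in the last picture looking disturbed.

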